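Slide a test plate off the granite and stack it on the pile

TASK

Without lifting it, slide the steel test plate that lies alone on the granite slab until its end sticks out over the slab's front edge (the one nearest the robot), then grip it there and carry it to the pile of like plates on the stacking stand. Set it down on the pile rather than dropping it, and leave it lying square on top with its far end pushed fully home against the stand's upright end stop. Do not let the plate fall off the slab or the pile, and leave the pile, the round block on the slab and the small wooden case between slab and stand where they are.

Things in the scene. Friction and masses are not known exactly. Their poses are not given: they have to be found in the camera images.
- plate: the flat bare-steel test plate to move, alone on the slab, 150 x 60 x 4 mm, about 0.28 kg; origin at its very centre, x along its length (at the start roughly from the slab's front to its back), z up. It starts wholly on the stone and slides easily: a finger pressed on its top with 10 to 25 N drags it (less may slip), on its edge pushes it. It drops off if its centre passes the slab's edge.
- slab_edge (a point): middle of the upper front edge (nearest the robot) of the fixed black granite slab, at the height of its top face, 50 mm above the bench. x points level from this edge to the slab's back, y along the edge, z up. The slab reaches 240 mm back and 130 mm to either side; its front face is upright, with free bench before it.
- stand_home (a point): where the plate's centre belongs when it is home on the pile; x points along the fixed stand to its end stop, y across, z up. Three loose plates, 150 x 60 x 4 mm, lie piled there, far ends within 2 mm of the stop; the pile's top is 52 mm above the bench, 2 mm below this point.
- stand_stop (a point): centre of the near face of the stand's upright steel end stop, 66 mm wide, 12 mm thick, its top 74 mm above the bench; the face is 75 mm on the +x side of stand_home, square to x
- stand_front (a point): middle of the top front edge (nearest the robot) of the stand's block, 40 mm above the bench, 77 mm on the -x side of stand_home. The block is 60 mm wide, on a 90 mm wide, 8 mm thick foot that begins at the same front; the bench before it is free.
- pile2: the top plate of the pile, same size as the plate to be moved, loose; origin at its centre, x along its length towards the end stop, z up
- refblock: bystander: round steel hardness reference block standing loose on the slab beside the plate, 64 mm across, 14 mm high; origin at the centre of its underside
- case: bystander: small wooden gauge case lying loose on the bench between slab and stand, 134 x 54 x 36 mm (x, y, z); origin at the centre of its underside
Mind the look-alikes: they are no part of the job. What is shaped like the plate but blue or red is not meant.

How it is judged (in metres and radians):
On the way, in this order (a step that is already met when the one before it is completed fails the run):
1. the plate lies flat on the slab with its near end at least 15 mm out over the front edge (x of plate in the frame of slab_edge between -0.005 and 0.06 m and z of plate in the frame of slab_edge between -0.001 and 0.0045 m and angle between plate's own z axis and vertical below 0.04 rad and angle between the x axis of plate and the x axis of slab_edge, either way round below 0.6 rad), for 0.2 s.
2. the plate is set down on the pile while the fingers still hold it (contact force between plate and pile2 above 0.3 N and contact force between plate and the fingers above 1 N and x of plate in the frame of stand_home below 0.01 m and angle between plate's own z axis and vertical below 0.2 rad), for 0.1 s.
At the end, for the whole second after the job is handed in: the plate lies flat and at rest on top of the pile, its far end within 4 mm of the end stop, within 7 mm sideways and 0.08 rad of square; the pile's top plate is still in its place within 8 mm, and the round block and the case are within 20 mm of where they were (x of plate in the frame of stand_home between -0.004 and 0.004 m and y of plate in the frame of stand_home between -0.007 and 0.007 m and z of plate in the frame of stand_home between -0.002 and 0.002 m and angle between the x axis of each of plate, pile2 and the x axis of stand_home, either way round below 0.08 rad and angle between plate's own z axis and vertical below 0.03 rad and linear speed of plate below 0.01 m/s and horizontal distance between pile2 and stand_home below 0.008 m and distance of each of refblock, case from where it was at the start of the episode below 0.02 m); the robot touches nothing.
It fails at once if the plate falls off the slab or the pile (height (world z) of plate below 0.035 m).
It fails at once if the round block or the case is shifted by more than 20 mm (distance of any of refblock, case from where it was at the start of the episode above 0.02 m).
It fails at once if the top plate of the pile is shifted by more than 15 mm (distance of pile2 from where it was at the start of the episode above 0.015 m).
It fails at once if the plate is picked up off the middle of the slab instead of being slid to the edge (x of plate in the frame of slab_edge between 0.065 and 0.2 m and y of plate in the frame of slab_edge between -0.1 and 0.1 m and z of plate in the frame of slab_edge between 0.015 and 0.05 m and contact force between plate and the fingers above 0.5 N).
It also fails if it takes over 72 s, if anything falls off the work surface, if the arm or the gripper's body presses on something with over 40 N, if the wrist force passes 120 N, or if a joint passes its speed limit or range.

ROBOT

A 7-joint arm with a two-finger parallel gripper is mounted at the origin on the work surface. World frame = base frame: x ahead of the robot, y to its left, z up, the work surface at z = 0. Lengths are in mm, angles in degrees, forces in N, time in s.
With the tool pointing down it reaches from about 400 to 850 mm from the base axis. Payload 4.5 kg.
Tool frame: the origin (TCP) lies at the very end of the fingers, on their centre line; the grasp point (between the pads) lies 19 mm behind it; z points along the fingers, y is the direction in which the jaws open and shut (so a half turn about z gives the same grasp; the last joint's range is limited). The gripper opens to 88 mm and grips with 3 to 60 N. Pads are 18 mm wide; open, the fingers measure 123 mm over their backs; the gripper's body (75 mm by 187 mm) begins 45 mm behind the grasp point.
Start: joints at [-73.637, 39.483, -11.15, 89.685, 9.013, 51.709, -12.324], TCP at [155.696, 605.32, 238.743] pointing down, gripper open.
Joint ranges: [-172.22, 172.22], [-26.19, 119.32], [-84.43, 86.54], [7.71, 146.69], [-57.33, 237.33], [2.42, 119.75], [-152.13, 152.13]. Speed limits (degrees/s): [147.25, 147.25, 180, 180, 180, 180, 180].

INTERFACE

Orientations are given as [roll, pitch, yaw] about the fixed x, y, z axes, in that order (R = Rz(yaw) Ry(pitch) Rx(roll)).
In Python, from plant import ctrl gives the robot as it stands.
- The arm moves only by the tool apply_moves, never from a script. Its argument "commands" is one flat list of numbers, 7 for each row, row after row: the closure, from 0 (fully open) to 1 (shut), then the shift along the tool's x, y, z each as a share of 50 cm, from -1 to 1, then the turn, a rotation vector about the tool's x, y, z each as a share of 180 degrees, from -1 to 1. In form: [jaw, x, y, z, wx, wy, wz, jaw, x, y, z, wx, wy, wz, ...]. A call has 1 to 10 rows; each row is the pose to reach, as a shift and turn from the pose measured when the call began, along the tool's axes at that moment, turning the shorter way round; what a row does not reach only later rows make up. A row lasts 1/10 s, in which the tool goes at most 50 mm and 8.59 degrees, less where a joint would pass 70% of its speed; a pose out of reach is approached as far as the arm can. A call with a number of a shift or a turn outside -1 to 1 is refused whole. A call with a gripper value outside its range is refused whole. The fingers move at their own pace and stop on an object; the grip force is fixed at half the most. Time passes only in rows, so rows that repeat a pose let the fingers close. It gives the time, the measured TCP pose, the force and the opening at its end, in the units of the state.
- ctrl.read_state(): the state, without advancing time (a new reading comes with each control period).
- ctrl.grab_frame(name): name is "scene" or "top" or "wrist"; returns a dict with "image" (400x640x3 uint8, red, green, blue), "depth" (400x640 float32, mm along the optical axis (not along the pixel's ray), 0 where there is no reading), "vfov" (degrees; the focal length in pixels is half the picture's height over the tangent of half this angle, whatever the lens; pixels are square), "cx", "cy" (the principal point, pixels), "T" (4x4, takes a point from camera to world coordinates). Camera axes: x right, y up, looking along -z (the intrinsics and any distortion apply to the point x, -y, -z); pixel columns grow to the right and rows downward; lengths in mm; the calibration is good to about 2 mm. A picture is of the moment at which its call begins.
- ctrl.close_job(): hands the job in, once; it reports no verdict.
The state is a dict: "t": time; "q": joint angles; "joint_vel": joint speeds; "joint_torque": joint torques, N m; "tcp_pos": TCP position; "ee_rot": TCP orientation; "ft_force": force on the tool from outside, world axes, zero at the start; "torque": the same for the moment, N m; "grip_width": finger opening in mm.
Only numpy, scipy, OpenCV 4.12 (cv2) and the standard library are available. Lean on these libraries where they do the work, as an engineer would, in place of code of your own. Each camera call takes 0.05 s, during which the arm holds its last target. There are 200 camera calls.

## Working session

There is one attempt and no reset: what is moved stays moved. The work goes in short steps, Python scripts to look and compute and a tool call to move; the robot and the scene stay as the last step left them, time stands still between calls to the robot, and variables do not carry over. Pictures are saved under pics/ and viewed, about 8 in all and at most 12, crops included, and the job is handed in when it is done.

Besides the shell and the picture viewer there is one more tool, called after "Request:" by a JSON object that holds its "fn" and its "kwargs", one argument or row to a line. apply_moves: Moves the arm, as the interface text tells. Shift numbers are shares of 50 cm and turn numbers shares of 180 degrees, none past 1 either way. Its arguments: {"type":"object","properties":{"commands":{"type":"array","items":{"type":"number"}}},"required":["commands"]}

```bash
mkdir -p pics; ls
python3 - <<'E'
from plant import ctrl
import cv2, numpy as np, pickle
s=ctrl.read_state(); print({k:np.round(v,3).tolist() for k,v in s.items()})
for n in ("top","scene"):
    f=ctrl.grab_frame(n); pickle.dump(f,open(f"{n}.pkl","wb")); cv2.imwrite(f"pics/{n}0.png",f["image"][:,:,::-1])
    print(n,f["vfov"],f["cx"],f["cy"],np.round(f["T"],3).tolist(),[k for k in f])
E
```

```text
pics
{'t': 0.0, 'q': [-73.636, 39.533, -11.145, 89.745, 9.014, 51.709, -12.323], 'joint_vel': [0.035, -0.02, -0.057, 0.063, 0.009, -0.062, -0.062], 'joint_torque': [-0.0, -52.754, -1.267, -15.343, -0.053, 0.006, 0.0], 'tcp_pos': [155.615, 604.668, 237.915], 'ee_rot': [-179.896, 0.008, 165.58], 'ft_force': [-0.413, 0.66, 0.559], 'torque': [0.006, 0.01, 0.001], 'grip_width': 88.097}
top 42.188007767539844 321.9668922297783 195.4933922060931 [[0.008, 0.988, -0.155, 252.905], [-1.0, 0.011, 0.015, -1.354], [0.017, 0.155, 0.988, 1313.335], [0.0, 0.0, 0.0, 1.0]] ['image', 'depth', 'vfov', 'cx', 'cy', 'T']
scene 48.19342658189752 318.7465408321127 202.2347003089558 [[0.572, -0.425, 0.701, 1377.482], [0.82, 0.293, -0.492, -658.534], [0.004, 0.856, 0.517, 764.583], [0.0, 0.0, 0.0, 1.0]] ['image', 'depth', 'vfov', 'cx', 'cy', 'T']
```

View pics/top0.png

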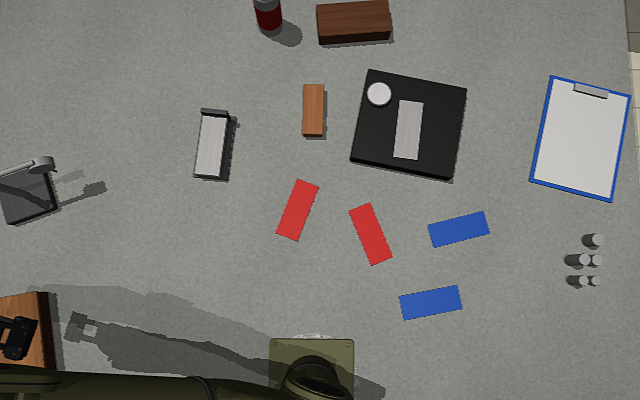

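View pics/scene0.png

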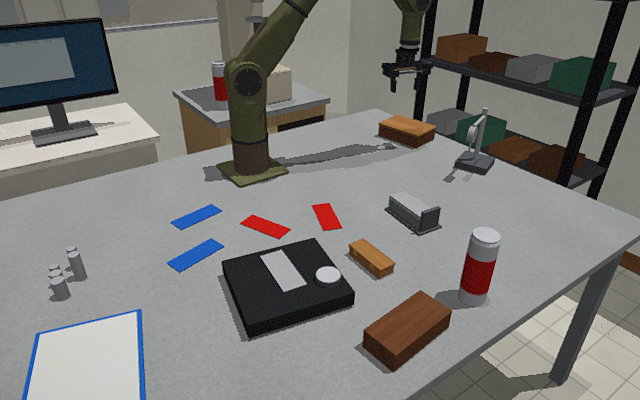

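The top view shows the plate at about (408,130) on the black slab, the round block at (379,94), the case at (313,110) and the stand with its pile at (212,145), stop at the top end. The scene view agrees with this.

```bash
cat > h.py <<'E'
import numpy as np, cv2
from plant import ctrl
def ray(f,uv):
    uv=np.atleast_2d(np.asarray(uv,float)); fl=f["image"].shape[0]/2/np.tan(np.radians(f["vfov"])/2)
    d=np.c_[(uv[:,0]-f["cx"])/fl,-(uv[:,1]-f["cy"])/fl,-np.ones(len(uv))]
    return f["T"][:3,3], d@f["T"][:3,:3].T
def onz(f,uv,z):
    o,d=ray(f,uv); return o+d*((z-o[2])/d[:,2])[:,None]
def proj(f,P):
    P=np.atleast_2d(P); fl=f["image"].shape[0]/2/np.tan(np.radians(f["vfov"])/2)
    c=(P-f["T"][:3,3])@f["T"][:3,:3]
    return np.c_[f["cx"]-fl*c[:,0]/c[:,2], f["cy"]+fl*c[:,1]/c[:,2]]
def cloud(f):
    h,w=f["depth"].shape; v,u=np.mgrid[:h,:w]; _,d=ray(f,np.c_[u.ravel(),v.ravel()])
    return (f["T"][:3,3]+d*f["depth"].reshape(-1,1)).reshape(h,w,3)
def blob(mask,seed):
    n,l=cv2.connectedComponents(mask.astype(np.uint8)); return l==l[seed[1],seed[0]]
def rect(f,m,z):
    "min-area rectangle of mask boundary, on plane z: centre, long side, short side, yaw of long axis (to +x half)"
    c=max(cv2.findContours(m.astype(np.uint8),0,cv2.CHAIN_APPROX_NONE)[0],key=cv2.contourArea)[:,0]
    P=onz(f,c,z)[:,:2]; (ctr,(a,b),ang)=cv2.minAreaRect(P.astype(np.float32))
    if a<b: a,b,ang=b,a,ang+90
    return np.array(ctr),a,b,(ang+90)%180-90
E
python3 - <<'E'
from h import *; import pickle
for n in ("top","scene"):
    f=pickle.load(open(n+".pkl","rb")); I=f["image"].astype(int); g=I.mean(2); P=cloud(f); z=P[...,2]
    sd=dict(plate=(408,130),stand=(212,145),ref=(379,94),case=(313,110)) if n=="top" else dict(plate=(283,270),stand=(412,205),ref=(327,274),case=(370,257))
    for k,s in sd.items(): print(n,k,I[s[1],s[0]],np.round(P[s[1],s[0]],1))
    sat=I.max(2)-I.min(2)
    m=blob((g>120)&(sat<30),sd["plate"]); print("plate",m.sum(),rect(f,m,54))
    m=blob((g>120)&(sat<30),sd["ref"]); print("ref",m.sum(),rect(f,m,64))
    m=blob((sat>45),sd["case"]); print("case",m.sum(),rect(f,m,36))
    if n=="top":
        m=blob((g<60),(440,150)); m2=m|blob((g>120)&(sat<30),sd["plate"])|blob((g>120)&(sat<30),sd["ref"]); print("slab",m.sum(),rect(f,m2,50))
        for zz in (54,52):
            m=blob((g>125)&(sat<30),sd["stand"]); print("pile",m.sum(),rect(f,m,52))
        # stand by depth
        for lo,hi in ((30,80),(46,58),(62,80)):
            m=(z>lo)&(z<hi)&(P[...,1]>150)&(P[...,1]<400)&(P[...,0]>300)&(P[...,0]<800); print(lo,hi,m.sum(),rect(f,m,(lo+hi)/2) if m.sum()>20 else 0)
        m=(z>40)&(z<70)&(P[...,1]<0)&(P[...,1]>-500)&(P[...,0]>300)&(P[...,0]<800);print("slab depth",m.sum(),rect(f,m,50))
        cv2.imwrite("pics/crop.png",cv2.resize(I[90:200,180:260].astype(np.uint8)[:,:,::-1],None,fx=5,fy=5,interpolation=0))
E
```

```text
top plate [161 157 156] [ 618.3 -235.2   57. ]
top stand [171 168 166] [573.6 253.4  56.6]
top ref [195 191 191] [ 708.2 -161.9   66.2]
top case [155 104  66] [676.8   3.8  27.9]
plate 1372 (array([ 621.49121094, -235.81484985]), 149.06130981445312, 60.45878982543945, -7.1601715087890625)
ref 413 (array([ 711.12207031, -161.55755615]), 57.733917236328125, 57.20354461669922, 43.81520462036133)
case 1022 (array([677.66223145,   4.58896637]), 132.7586212158203, 53.0431022644043, -0.7224197387695312)
slab 7891 (array([ 635.17114258, -239.03051758]), 261.439208984375, 250.62771606445312, 78.90311431884766)
pile 1413 (array([574.37573242, 258.36376953]), 148.4608154296875, 60.50205993652344, -5.3309326171875)
pile 1413 (array([574.37573242, 258.36376953]), 148.4608154296875, 60.50205993652344, -5.3309326171875)
30 80 1782 (array([581.01318359, 254.55795288]), 175.0726776123047, 74.4727783203125, -2.67681884765625)
46 58 1463 (array([575.27825928, 258.12643433]), 154.43138122558594, 63.26286315917969, -5.184852600097656)
62 80 155 (array([654.68676758, 250.6973114 ]), 68.0582275390625, 15.83325481414795, 84.85214233398438)
slab depth 9451 (array([ 639.29016113, -238.04032898]), 259.7933044433594, 242.5040283203125, 78.82246398925781)
scene plate [168 169 173] [ 627.4 -238.6   53.6]
scene stand [170 170 174] [581.5 250.3  48.3]
scene ref [191 191 196] [ 711.2 -165.8   64.3]
scene case [162 113  66] [690.6 -10.8  33.3]
plate 976 (array([ 623.18945312, -238.50735474]), 150.7806396484375, 60.42543029785156, -7.1289215087890625)
ref 114672 (array([-766.33410645,  200.63916016]), 3737.225830078125, 2858.33642578125, 18.4227352142334)
case 889 (array([692.3994751 , -11.39330292]), 155.04530334472656, 74.93940734863281, -0.7772979736328125)
```

View pics/crop.png

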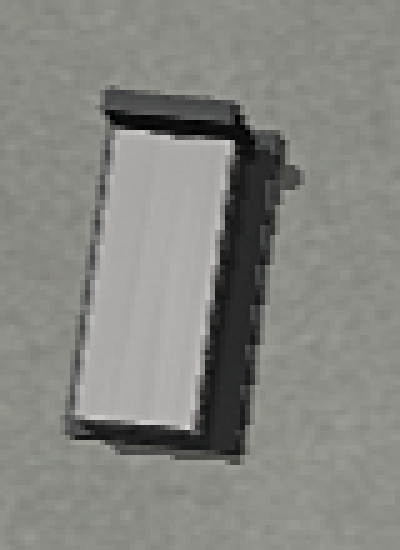

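Pile centre comes out at about (574, 258) with yaw -5.3°, and the stop face agrees. The plate is at about (622, -237) with yaw -7.15°, about 102 mm behind the front edge, and the slab yaw is about -11.1°.

My plan has four parts:
1. Push the plate's far edge toward the robot with the finger tips.
2. Grip it across its width on the overhang.
3. Set it on the pile with its near end overhanging the stand's front.
4. Release it and push it home.

I'll look over the stand with the wrist camera first.

```bash
cat >> h.py <<'E'
from scipy.spatial.transform import Rotation as R
def go(xyz,rpy,s=None):
    "shares [x y z wx wy wz] from the present pose to a world target"
    s=s or ctrl.read_state(); A=R.from_euler("xyz",s["ee_rot"],degrees=True); B=R.from_euler("xyz",rpy,degrees=True)
    return np.round(np.r_[A.inv().apply(np.array(xyz)-s["tcp_pos"])/500,(A.inv()*B).as_rotvec(degrees=True)/180],4).tolist()
E
python3 -c "
from h import *
print(go([540,262,240],[180,0,174.7]))"
```

```text
[-0.9153, -0.4724, -0.0031, -0.0005, 0.0, -0.0507]
```

Request:
{"fn": "apply_moves", "kwargs": {
  "commands": [0,-0.9153,-0.4724,-0.003,-0.0005,0,-0.05,0,-0.9153,-0.4724,-0.003,-0.0005,0,-0.05,0,-0.9153,-0.4724,-0.003,-0.0005,0,-0.05,0,-0.9153,-0.4724,-0.003,-0.0005,0,-0.05,0,-0.9153,-0.4724,-0.003,-0.0005,0,-0.05,0,-0.9153,-0.4724,-0.003,-0.0005,0,-0.05,0,-0.9153,-0.4724,-0.003,-0.0005,0,-0.05,0,-0.9153,-0.4724,-0.003,-0.0005,0,-0.05,0,-0.9153,-0.4724,-0.003,-0.0005,0,-0.05,0,-0.9153,-0.4724,-0.003,-0.0005,0,-0.05]
}}

```text
t: 1.1
tcp_pos: [529.7, 270.4, 239.6]
ee_rot: [-180.0, -0.0, 174.6]
ft_force: [1.0, -0.4, 0.3]
grip_width: 88.2
```

Run:
```python
from h import *; import pickle
s=ctrl.read_state(); print(s["t"],s["tcp_pos"],s["ee_rot"],s["q"])
f=ctrl.grab_frame("wrist"); pickle.dump(f,open("w1.pkl","wb")); cv2.imwrite("pics/w1.png",f["image"][:,:,::-1]); print(np.round(f["T"],2),f["vfov"])
```

```text
1.1 [529.67376274 270.407588   239.62001814] [-1.79974691e+02 -3.78571412e-02  1.74576768e+02] [-21.745857    37.51594149 -16.89029384  94.85448538  13.41279388
  49.67198672  40.50834943]
[[ 9.0000e-02 -9.6000e-01 -2.6000e-01  4.6210e+02]
 [ 1.0000e+00  9.0000e-02  2.0000e-02  2.7773e+02]
 [ 0.0000e+00 -2.6000e-01  9.6000e-01  3.8519e+02]
 [ 0.0000e+00  0.0000e+00  0.0000e+00  1.0000e+00]] 64.43134979427883
```

View pics/w1.png

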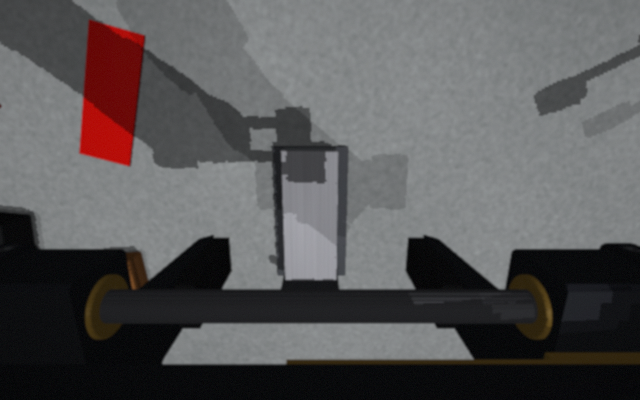

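The wrist view shows the stand front at about (311,147), with pile edges at columns ~282 and ~338 and the stop near row 283, all partly in shadow. I'll measure the pile's side edges and front end from it, then work out the move to the slab.

Run:
```python
from h import *; import pickle
f=pickle.load(open("w1.pkl","rb")); g=cv2.GaussianBlur(f["image"].mean(2),(3,3),0)
P=[]
for v in range(165,275,8):
    r=np.diff(g[v]); l=275+np.argmax(r[275:292]); q=328+np.argmin(r[328:350]); P.append(onz(f,[[l+.5,v],[q+.5,v]],52)[:,:2].ravel())
P=np.array(P)
for i in (0,2):
    a=np.polyfit(P[:,i],P[:,i+1],1); print("yaw",np.degrees(np.arctan(a[0])),"y at 574",np.polyval(a,574))
for u in (290,305,320,332):
    c=np.diff(g[:,u]); v=140+np.argmax(c[140:165]); print("near end",u,v,onz(f,[[u,v+.5]],52)[0][:2])
    v=270+np.argmin(c[270:290]); print("far end",v,onz(f,[[u,v+.5]],52)[0][:2])
Pc=cloud(f); print(Pc[200,310],Pc[250,310])
th=np.radians(-7.15); d=np.array([np.cos(th),np.sin(th)]); c=np.array([622.3,-237])
print("behind plate",c+95*d)
print(go([*(c+95*d),150],[180,0,172.85]))
```

```text
yaw -5.390573513563494 y at 574 227.55598750768905
yaw -5.202454012269 y at 574 288.18171173832485
near end 290 150 [496.82489468 245.01547835]
far end 279 [645.72843408 227.48078663]
near end 305 150 [498.29060755 260.60169703]
far end 279 [647.37121292 244.93392196]
near end 320 150 [499.75634656 276.18819361]
far end 279 [649.01402455 262.38740577]
near end 332 150 [500.92895658 288.65759096]
far end 279 [650.32829747 276.35044371]
[552.10035337 260.41551444  51.89789011] [611.13174247 254.4414937   51.13536923]
behind plate [ 716.56125125 -248.82440324]
[-0.4638, -0.9729, 0.1881, -0.0021, 0.0021, 0.0053]
```

Request:
{"fn": "apply_moves", "kwargs": {
  "commands": [0.66,-0.4638,-0.9729,0.188,-0.002,0.002,0.005,0.66,-0.4638,-0.9729,0.188,-0.002,0.002,0.005,0.66,-0.4638,-0.9729,0.188,-0.002,0.002,0.005,0.66,-0.4638,-0.9729,0.188,-0.002,0.002,0.005,0.66,-0.4638,-0.9729,0.188,-0.002,0.002,0.005,0.66,-0.4638,-0.9729,0.188,-0.002,0.002,0.005,0.66,-0.4638,-0.9729,0.188,-0.002,0.002,0.005,0.66,-0.4638,-0.9729,0.188,-0.002,0.002,0.005,0.66,-0.4638,-0.9729,0.188,-0.002,0.002,0.005,0.66,-0.4638,-0.9729,0.188,-0.002,0.002,0.005]
}}

```text
t: 2.15
tcp_pos: [696.1, -193.8, 159.1]
ee_rot: [-180.0, -0.0, 172.9]
ft_force: [-0.7, -0.1, 0.9]
grip_width: 30.3
```

Run:
```python
from h import *
s=ctrl.read_state(); print(s["t"],s["tcp_pos"],s["ee_rot"],s["q"],s["grip_width"])
print(go([716.5,-248.8,110],[180,0,172.85]))
```

```text
2.15 [ 696.10999236 -193.77530134  159.06436391] [-1.79988499e+02 -3.25373283e-02  1.72899314e+02] [ 20.21171772  52.97487441 -18.18288317  74.03441176  17.5618926
  55.72761916  81.80975296] 30.282197952042143
[-0.0541, -0.1041, 0.0981, -0.0001, -0.0002, 0.0003]
```

Request:
{"fn": "apply_moves", "kwargs": {
  "commands": [0.66,-0.054,-0.104,0.098,0,0,0,0.66,-0.054,-0.104,0.098,0,0,0,0.66,-0.054,-0.104,0.098,0,0,0,0.66,-0.054,-0.104,0.098,0,0,0]
}}

```text
t: 2.55
tcp_pos: [716.1, -247.5, 109.4]
ee_rot: [179.9, -0.1, 172.9]
ft_force: [-0.7, 0.9, 1.1]
grip_width: 30.0
```

Run:
```python
from h import *; import pickle
s=ctrl.read_state(); print(s["t"],s["tcp_pos"],s["ee_rot"])
f=ctrl.grab_frame("wrist"); pickle.dump(f,open("w2.pkl","wb")); cv2.imwrite("pics/w2.png",f["image"][:,:,::-1])
```

```text
2.55 [ 716.07336241 -247.50266037  109.39225766] [ 1.79919120e+02 -1.13172271e-01  1.72894609e+02]
```

View pics/w2.png

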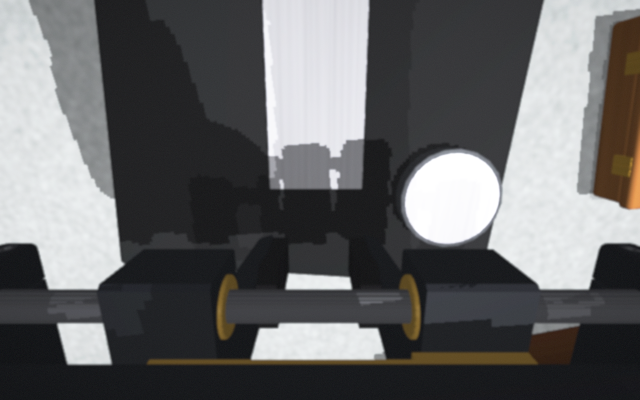

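The plate's far end is at row ~189, columns ~270–363, with the round block at (450,197) clear of the fingers. I'll measure that edge and the tool's offset to it.

Run:
```python
from h import *; import pickle
f=pickle.load(open("w2.pkl","rb")); P=onz(f,[[270,189.5],[363,189.5],[263,20],[369,20]],54); print(np.round(P[:,:2],1))
e=(P[0]+P[1])[:2]/2; th=np.radians(-7.1); d=np.array([np.cos(th),np.sin(th)])
c=ctrl.read_state()["tcp_pos"]; print("far end mid",e,"centre",e-75*d,"TCP ahead of end",(c[:2]-e)@d, "side",(c[:2]-e)@[-d[1],d[0]])
print(go([*(e+18*d),52],[180,0,172.9]))
```

```text
[[ 692.3 -275. ]
 [ 699.8 -215. ]
 [ 594.1 -262.9]
 [ 601.5 -203.1]]
far end mid [ 696.04900887 -245.01533187] centre [ 621.62411353 -235.74522112] TCP ahead of end 20.881152139236836 side 1.3165126808965324
[0.0058, -0.0028, 0.1174, 0.0006, -0.0, 0.0005]
```

Request:
{"fn": "apply_moves", "kwargs": {
  "commands": [0.66,0.004,-0.003,0.05,0.0005,0,0,0.66,0.004,-0.003,0.09,0.0005,0,0,0.66,0.004,-0.003,0.105,0.0005,0,0,0.66,0.004,-0.003,0.112,0.0005,0,0,0.66,0.004,-0.003,0.115,0.0005,0,0,0.66,0.004,-0.003,0.115,0.0005,0,0]
}}

```text
t: 3.2
tcp_pos: [715.3, -247.4, 53.8]
ee_rot: [180.0, 0.1, 173.0]
ft_force: [-0.1, 0.4, 0.2]
grip_width: 30.2
```

Run:
```python
from h import *
s=ctrl.read_state(); print(s["t"],s["tcp_pos"],s["ee_rot"],s["ft_force"])
th=np.radians(-11.1); u=np.array([np.cos(th),np.sin(th)]); E0=np.array([522.8,-215.3])
c=np.array([621.6,-235.8]); print("plate in slab",(c-E0)@u,(c-E0)@[-u[1],u[0]])
```

```text
3.2 [ 715.28182851 -247.4341715    53.82425762] [1.79988798e+02 5.81347852e-02 1.72993126e+02] [-0.10633592  0.41350488  0.16930214]
plate in slab 100.898415516215 -1.0953293190813582
```

Request:
{"fn": "apply_moves", "kwargs": {
  "commands": [0.66,0,0,0.004,0,0,0,0.66,0.016,0,0.004,0,0,0,0.66,0.028,0,0.004,0,0,0,0.66,0.04,0,0.004,0,0,0,0.66,0.052,0,0.004,0,0,0,0.66,0.064,0,0.004,0,0,0,0.66,0.076,0,0.004,0,0,0,0.66,0.088,0,0.004,0,0,0,0.66,0.096,0,0.004,0,0,0,0.66,0.1,0,0.004,0,0,0]
}}

```text
t: 4.2
tcp_pos: [665.1, -241.4, 51.8]
ee_rot: [180.0, 0.0, 173.0]
ft_force: [1.2, -0.5, 1.1]
grip_width: 30.0
```

```bash
cat >> h.py <<'E'
U=np.array([np.cos(np.radians(-11.1)),np.sin(np.radians(-11.1))]); E0=np.array([522.8,-215.3])
def slab(c): c=np.asarray(c)[:2]-E0; return np.round([c@U,c@[-U[1],U[0]]],1)
E
python3 - <<'E'
from h import *; import pickle
s=ctrl.read_state(); print(s["t"],s["tcp_pos"],s["ee_rot"],s["ft_force"])
f=ctrl.grab_frame("top"); cv2.imwrite("pics/t2.png",cv2.resize(f["image"][50:250,300:500,::-1],None,fx=3,fy=3,interpolation=0))
f=ctrl.grab_frame("wrist"); cv2.imwrite("pics/w3.png",f["image"][:,:,::-1]); pickle.dump(f,open("w3.pkl","wb"))
f=ctrl.grab_frame("scene");I=f["image"].astype(int); m=(I.mean(2)>120)&(I.max(2)-I.min(2)<30); P=cloud(f); print(rect(f,blob(m,(270,262)),54))
E
```

```text
4.2 [ 665.14565721 -241.35411016   51.76558294] [1.79991861e+02 3.64939755e-02 1.72989327e+02] [ 1.18897458 -0.49874965  1.05213339]
(array([-2335.09033203,   727.23956299]), 6418.7890625, 2746.417236328125, -3.56036376953125)
```

View pics/t2.png

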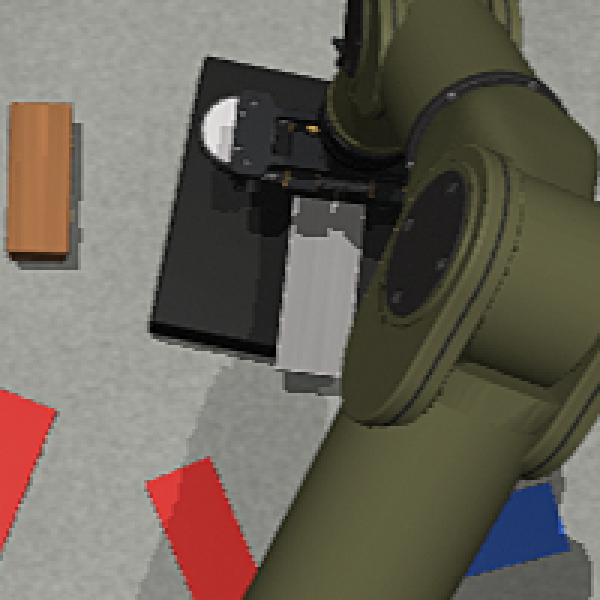

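The top view shows the plate's near end just past the front edge, at crop row ~371 (full-frame ~(392,173)). The fingers are behind its far end.

Run:
```python
from h import *
f=ctrl.grab_frame("top"); I=f["image"].astype(int); m=blob((I.mean(2)>120)&(I.max(2)-I.min(2)<30),(405,150)); ys,xs=np.where(m); print(xs.min(),xs.max(),ys.min(),ys.max())
for u in (394,400,406,411):
    col=np.where(m[:,u])[0]; p=onz(f,[[u,col.max()+.5]],54)[0]; print(u,col.min(),col.max(),np.round(p[:2],1),slab(p), "front edge top",)
s=ctrl.read_state(); d=np.array([np.cos(np.radians(-7.1)),np.sin(np.radians(-7.1))]); print("est centre from TCP",s["tcp_pos"][:2]-84.5*d,slab(s["tcp_pos"][:2]-84.5*d))
```

```text
0 639 0 399
394 0 399 [ -27.4 -191.9] [-544.5  -82.9] front edge top
400 0 399 [ -27.4 -205.8] [-541.7  -96.6] front edge top
406 0 399 [ -27.3 -219.8] [-539.  -110.3] front edge top
411 0 399 [ -27.3 -231.5] [-536.7 -121.7] front edge top
est centre from TCP [ 581.40201516 -230.84663203] [60.5 -4. ]
```

Run:
```python
from h import *
f=ctrl.grab_frame("top"); g=f["image"].mean(2)
for u in (394,398,402,408):
    d=np.diff(g[165:182,u]); v=165+np.argmin(d); p=onz(f,[[u,v+.5]],54)[0]; print(u,v,np.round(p[:2],1),slab(p))
g=f["image"].mean(2)
for u in (360,370,380,440,450):
    c=g[140:190,u]; d=np.diff(c); print(u,np.round(c[18:48]).astype(int).tolist())
```

```text
394 172 [ 509.8 -199. ] [-15.9  13.5]
398 173 [ 507.3 -208.9] [-16.4   3.3]
402 173 [ 507.5 -218.9] [-14.4  -6.5]
408 174 [ 505.1 -233.8] [-13.8 -21.5]
360 [51, 16, 9, 7, 0, 63, 91, 129, 169, 159, 154, 154, 152, 155, 155, 150, 151, 157, 156, 162, 166, 157, 158, 160, 158, 154, 160, 163, 158, 159]
370 [48, 50, 52, 13, 5, 6, 4, 54, 75, 133, 171, 166, 161, 157, 160, 161, 161, 158, 159, 158, 150, 132, 129, 137, 137, 130, 127, 136, 137, 136]
380 [49, 47, 49, 50, 47, 20, 5, 7, 4, 60, 71, 56, 140, 135, 136, 135, 133, 130, 131, 135, 135, 137, 132, 133, 130, 131, 141, 135, 128, 133]
440 [52, 51, 52, 50, 50, 46, 55, 66, 77, 85, 79, 77, 73, 73, 75, 75, 76, 78, 72, 61, 39, 39, 60, 68, 69, 66, 64, 62, 58, 41]
450 [77, 66, 48, 32, 42, 64, 73, 77, 75, 75, 76, 77, 77, 63, 65, 65, 67, 76, 76, 76, 75, 76, 75, 76, 76, 77, 77, 78, 83, 84]
```

Request:
{"fn": "apply_moves", "kwargs": {
  "commands": [0.66,0.012,0,0,0,0,0,0.66,0.024,0,0,0,0,0,0.66,0.036,0,0,0,0,0,0.66,0.048,0,0,0,0,0,0.66,0.058,0,0,0,0,0,0.66,0.067,0,0,0,0,0,0.66,0.074,0,0,0,0,0,0.66,0.079,0,0,0,0,0,0.66,0.082,0,0,0,0,0,0.66,0.082,0,0,0,0,0]
}}

```text
t: 5.45
tcp_pos: [624.4, -236.3, 51.4]
ee_rot: [180.0, -0.0, 173.0]
ft_force: [-0.3, 0.1, 0.7]
grip_width: 29.7
```

Run:
```python
from h import *
s=ctrl.read_state(); d=np.array([np.cos(np.radians(-7.1)),np.sin(np.radians(-7.1))]); print(s["t"],s["tcp_pos"],s["ee_rot"],s["ft_force"],slab(s["tcp_pos"][:2]-84.5*d))
f=ctrl.grab_frame("top"); g=f["image"].mean(2)
print("edge check",[slab(onz(f,[[u,v]],50)[0]) for u,v in ((360,158.6),(370,160.6),(380,162.6))])
cv2.imwrite("pics/t3.png",cv2.resize(f["image"][80:230,330:480,::-1],None,fx=4,fy=4,interpolation=0))
```

```text
5.45 [ 624.39612835 -236.28125417   51.44982101] [ 1.79989781e+02 -1.85013160e-02  1.72991459e+02] [-0.2676575   0.13754855  0.72581117] [19.4 -6.9]
edge check [array([  2.4, 102.7]), array([ 2.5, 77.3]), array([ 2.6, 51.8])]
```

View pics/t3.png

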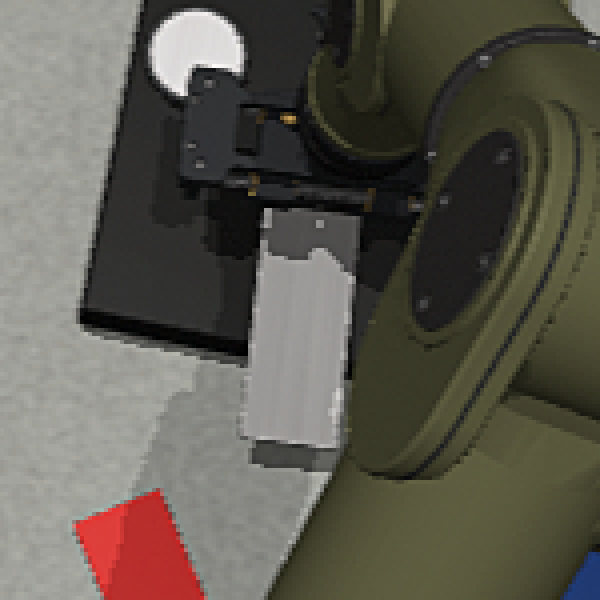

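Request:
{"fn": "apply_moves", "kwargs": {
  "commands": [0.66,-0.02,0,0,0,0,0,0.66,-0.02,0,-0.08,0,0,0,0.3,0,0,-0.117,0,0,0,0,0.1,0,-0.117,0,0,0,0,0.2,0,-0.117,0,0,0,0,0.249,0,-0.117,0,0,0,0,0.249,0,-0.117,0,0,0,0,0.249,0,-0.117,0,0,0]
}}

```text
t: 6.3
tcp_pos: [501.6, -221.3, 110.3]
ee_rot: [180.0, 0.0, 173.0]
ft_force: [0.2, -0.5, -0.2]
grip_width: 75.9
```

Run:
```python
from h import *; import pickle
s=ctrl.read_state(); print(s["t"],s["tcp_pos"],s["ee_rot"],s["grip_width"])
f=ctrl.grab_frame("wrist"); cv2.imwrite("pics/w4.png",f["image"][:,:,::-1]); pickle.dump(f,open("w4.pkl","wb"))
```

```text
6.3 [ 501.57038432 -221.25055923  110.29885363] [1.79996800e+02 4.42432887e-02 1.72991517e+02] 75.89925800399273
```

View pics/w4.png

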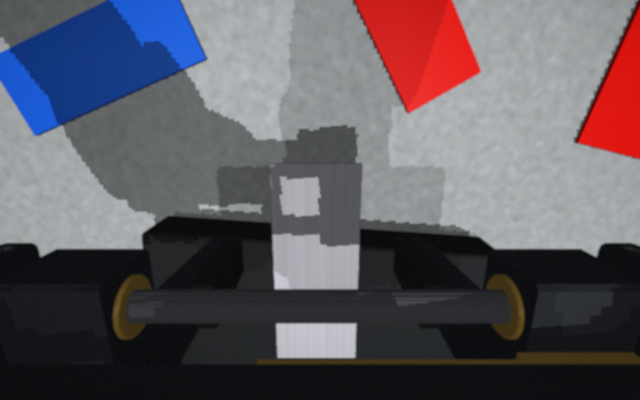

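The plate's near end is at row ~163, columns 272–361. The slab's front edge runs from (175,217) to (468,233), and the plate lies centred between the open fingers.

Run:
```python
from h import *; import pickle
f=pickle.load(open("w4.pkl","rb")); P=onz(f,[[272,163.5],[361,163.5],[273,270],[359.5,270]],54)[:,:2]; Q=onz(f,[[175,217],[250,221.5],[380,227.5],[468,233]],50)[:,:2]
print(np.round(P,1),np.round(Q,1))
a=np.polyfit(Q[:,1],Q[:,0],1); e=(P[0]+P[1])/2
yaw=np.degrees(np.arctan2(*((P[2]-P[0])+(P[3]-P[1]))[::-1])); d=np.array([np.cos(np.radians(yaw)),np.sin(np.radians(yaw))]); c=e+75*d
print("yaw",yaw,"near end",e,"centre",c,"edge yaw",-np.degrees(np.arctan(a[0])),"dist end->edge along plate", (np.polyval(a,e[1])-e[0]))
s=ctrl.read_state(); print("TCP from centre",(s["tcp_pos"][:2]-c)@d,(s["tcp_pos"][:2]-c)@[-d[1],d[0]])
```

```text
[[ 461.5 -245. ]
 [ 468.4 -188.6]
 [ 535.9 -256.3]
 [ 543.2 -196.1]] [[ 490.3 -317.2]
 [ 499.7 -267. ]
 [ 514.9 -178.9]
 [ 526.3 -118.7]]
yaw -7.17304044801202 near end [ 464.97781438 -216.81360687] centre [ 539.39083175 -226.17858665] edge yaw -10.204278400601327 dist end->edge along plate 43.489648849443086
TCP from centre -37.15833614518694 0.39545425749052576
```

Run:
```python
from h import *; import pickle
f=pickle.load(open("w4.pkl","rb"))
print([slab(p) for p in onz(f,[[175,217],[250,221.5],[380,227.5],[468,233]],0)])
print(proj(f,[[*(E0+40*np.array([-U[1],U[0]])),50],[*(E0-45*np.array([-U[1],U[0]])),50]]))
g=f["image"].mean(2); print(np.round(g[214:285,250]).astype(int).tolist()); print(np.round(g[214:285,380]).astype(int).tolist())
s=ctrl.read_state(); print(slab(s["tcp_pos"]),s["tcp_pos"],slab([539.8,-226]))
d=np.array([np.cos(np.radians(-7.1)),np.sin(np.radians(-7.1))]); print(go([*(np.array([539.8,-226.1])-40*d),33],[180,0,172.9]))
```

```text
[array([   6.1, -128.7]), array([  5.5, -65.2]), array([ 3. , 45.9]), array([  2.5, 122.1])]
[[385.6318899  247.81435285]
 [264.40264359 239.70548409]]
[77, 77, 78, 78, 80, 79, 69, 47, 23, 10, 11, 12, 14, 9, 8, 15, 13, 12, 12, 13, 14, 11, 12, 14, 11, 18, 21, 26, 29, 30, 34, 33, 32, 35, 33, 33, 35, 34, 34, 33, 35, 34, 35, 36, 35, 36, 34, 34, 35, 32, 34, 34, 34, 36, 33, 35, 38, 38, 41, 39, 41, 38, 42, 40, 41, 40, 39, 41, 39, 39, 40]
[148, 148, 148, 147, 144, 135, 118, 101, 85, 80, 78, 80, 79, 82, 78, 66, 41, 17, 10, 13, 13, 11, 9, 11, 13, 15, 11, 10, 13, 13, 14, 13, 13, 15, 20, 25, 28, 31, 34, 37, 38, 36, 37, 36, 38, 38, 37, 37, 38, 38, 36, 36, 37, 37, 36, 37, 36, 37, 36, 35, 37, 36, 35, 36, 35, 35, 39, 38, 35, 35, 37]
[-18.7  -9.6] [ 502.57269186 -221.14639984  110.2438426 ] [18.7 -7.2]
[0.0052, -0.0007, 0.1545, 0.0001, 0.0006, 0.0006]
```

The slab's top edge is within 2 mm of my frame, so the overhang is about 58 mm with the plate centre about 17 mm inside. I'll descend to z = 33 and grip.

Request:
{"fn": "apply_moves", "kwargs": {
  "commands": [0,0.005,-0.0007,0,0,0,0,0,0.005,-0.0007,0.06,0,0,0,0,0.005,-0.0007,0.12,0,0,0,0,0.005,-0.0007,0.1545,0,0,0,0,0.005,-0.0007,0.1545,0,0,0,1,0.005,-0.0007,0.1545,0,0,0,1,0.005,-0.0007,0.1545,0,0,0,1,0.005,-0.0007,0.1545,0,0,0,1,0.005,-0.0007,0.1545,0,0,0,1,0.005,-0.0007,0.1545,0,0,0]
}}

```text
t: 7.35
tcp_pos: [500.7, -221.6, 33.7]
ee_rot: [-180.0, 0.2, 173.0]
ft_force: [-0.6, -0.8, 2.9]
grip_width: 58.8
```

Run:
```python
from h import *
s=ctrl.read_state(); print(s["t"],s["tcp_pos"],s["ee_rot"],s["ft_force"],s["torque"],s["grip_width"])
```

```text
7.35 [ 500.68578241 -221.58019269   33.73538245] [-179.99012577    0.19159938  172.98859446] [-0.62740163 -0.84853697  2.88895172] [-0.09884203 -0.07565511  0.01055429] 58.80114482613245
```

Gripped, with the opening at 58.8 mm. I'll lift slowly and check for droop.

Request:
{"fn": "apply_moves", "kwargs": {
  "commands": [1,0,0,-0.01,0,0,0,1,0,0,-0.03,0,0,0,1,0,0,-0.06,0,0,0,1,0,0,-0.1,0,0,0,1,0,0,-0.14,0,0,0,1,0,0,-0.18,0,0,0,1,0,0,-0.2,0,0,0,1,0,0,-0.2,0,0,0]
}}

```text
t: 8.15
tcp_pos: [501.0, -221.8, 135.2]
ee_rot: [-180.0, 0.3, 173.0]
ft_force: [-0.1, -0.1, -2.4]
grip_width: 58.7
```

Run:
```python
from h import *; import pickle
s=ctrl.read_state(); print(s["t"],s["tcp_pos"],s["ee_rot"],s["ft_force"],s["torque"],s["grip_width"])
f=ctrl.grab_frame("scene"); pickle.dump(f,open("s5.pkl","wb")); cv2.imwrite("pics/s5.png",cv2.resize(f["image"][130:330,160:460,::-1],None,fx=2.6,fy=2.6))
P=cloud(f); t=s["tcp_pos"]; d=np.array([np.cos(np.radians(-7)),np.sin(np.radians(-7))])
m=(f["depth"]>0)&(abs((P[...,:2]-t[:2])@[-d[1],d[0]])<25)&(P[...,2]>110)&(P[...,2]<190); x=(P[...,:2]-t[:2])@d
m&=(x>15)&(x<125); print(m.sum(),np.polyfit(x[m],P[...,2][m],1))
```

```text
8.15 [ 501.01464088 -221.82013686  135.16498805] [-179.96100838    0.34002509  172.97636102] [-0.054124   -0.11874697 -2.37189836] [-0.05102658  0.08992504 -0.02277729] 58.69080347138071
503 [-3.05622104e-02  1.54609061e+02]
```

View pics/s5.png

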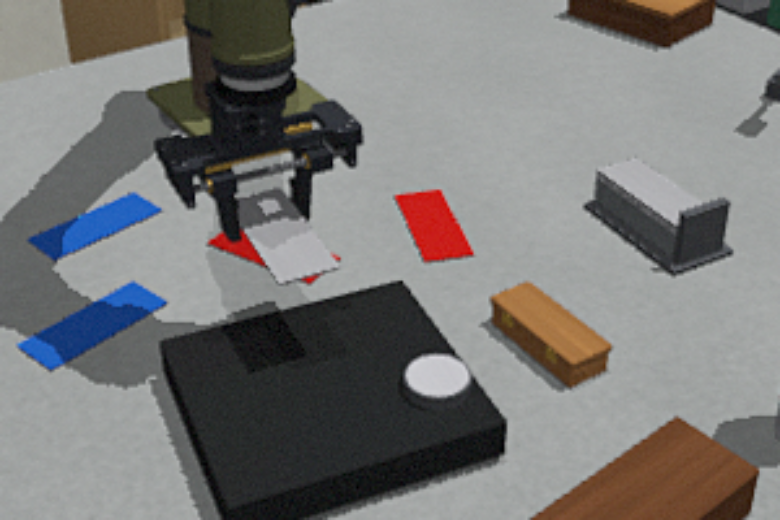

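The plate is held level apart from a slight 1.7° droop of the far end, about (295,245) in the crop. The other objects look undisturbed.

Run:
```python
from h import *
print(go([478.9,266.8,135],[180,0,174.7]))
```

```text
[0.1621, 0.9643, -0.0028, -0.0001, 0.0013, -0.0095]
```

Request:
{"fn": "apply_moves", "kwargs": {
  "commands": [1,0.005,0.03,0,0,0,0,1,0.015,0.09,0,0,0,-0.001,1,0.027,0.16,0,0,0,-0.002,1,0.039,0.23,0,0,0,-0.003,1,0.05,0.3,0,0,0,-0.004,1,0.062,0.37,0,0,0,-0.004,1,0.074,0.44,0,0,0,-0.005,1,0.086,0.51,0,0,0,-0.005,1,0.096,0.57,0,0,0,-0.006,1,0.102,0.61,0,0,0,-0.006]
}}

```text
t: 9.2
tcp_pos: [485.3, 91.6, 132.9]
ee_rot: [179.9, 0.1, 174.3]
ft_force: [0.4, -0.3, -2.4]
grip_width: 59.0
```

Run:
```python
from h import *
s=ctrl.read_state(); print(s["t"],s["tcp_pos"],s["ee_rot"],s["ft_force"],s["grip_width"])
print(go([478.9,266.8,135],[180,0,174.7]))
```

```text
9.2 [485.30808114  91.60279161 132.94402642] [1.79947967e+02 1.03591806e-01 1.74331466e+02] [ 0.42795895 -0.28963074 -2.38823505] 59.04855769554307
[0.0474, 0.3474, -0.0039, 0.0003, 0.0006, -0.002]
```

Request:
{"fn": "apply_moves", "kwargs": {
  "commands": [1,0.008,0.06,-0.002,0,0,0,1,0.016,0.12,-0.004,0,0,-0.001,1,0.026,0.19,-0.004,0,0,-0.001,1,0.034,0.25,-0.004,0,0,-0.002,1,0.041,0.3,-0.004,0,0,-0.002,1,0.046,0.335,-0.004,0,0,-0.002,1,0.0474,0.3474,-0.004,0,0,-0.002,1,0.0474,0.3474,-0.004,0,0,-0.002,1,0.0474,0.3474,-0.004,0,0,-0.002]
}}

```text
t: 10.1
tcp_pos: [478.4, 265.4, 134.5]
ee_rot: [-179.9, 0.0, 174.6]
ft_force: [-0.2, -0.7, -3.1]
grip_width: 58.7
```

Run:
```python
from h import *; import pickle
s=ctrl.read_state(); print(s["t"],s["tcp_pos"],s["ee_rot"],s["ft_force"],s["grip_width"])
f=ctrl.grab_frame("wrist"); pickle.dump(f,open("w6.pkl","wb")); cv2.imwrite("pics/w6.png",f["image"][:,:,::-1])
print(go([478.9,266.8,62],[180,0,174.7]))
P=onz(f,[[272,163]],154); print(P)
```

```text
10.1 [478.35736612 265.36635037 134.53899157] [-1.79932572e+02  4.65514111e-02  1.74642907e+02] [-0.21806204 -0.67063569 -3.09373163] 58.67343217271158
[0.0, 0.0038, 0.1454, -0.0003, 0.0004, -0.0006]
[[428.14294149 252.51489801 154.        ]]
```

View pics/w6.png

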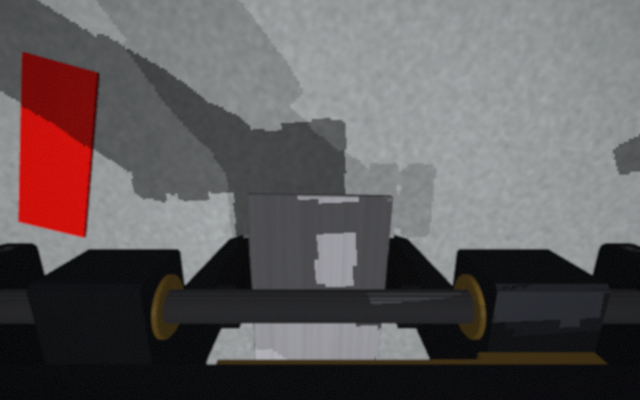

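The plate sits square between the fingers, near end at row ~194. I'll descend, slow down near contact, and check the force.

Request:
{"fn": "apply_moves", "kwargs": {
  "commands": [1,0,0.0038,0.02,0,0,0,1,0,0.0038,0.06,0,0,0,1,0,0.0038,0.1,0,0,0,1,0,0.0038,0.14,0,0,0,1,0,0.0038,0.165,0,0,0,1,0,0.0038,0.178,0,0,0,1,0,0.0038,0.184,0,0,0,1,0,0.0038,0.188,0,0,0,1,0,0.0038,0.188,0,0,0]
}}

```text
t: 11.05
tcp_pos: [479.2, 266.9, 41.0]
ee_rot: [-180.0, 0.1, 174.6]
ft_force: [0.2, 0.8, -2.5]
grip_width: 59.0
```

Run:
```python
from h import *
for i in range(2):
    s=ctrl.read_state(); print(s["t"],s["tcp_pos"],s["ee_rot"],s["ft_force"],s["torque"],s["grip_width"]); ctrl.grab_frame("top")
```

```text
11.05 [479.21533954 266.94744519  41.03941562] [-1.79966625e+02  9.86348611e-02  1.74594012e+02] [ 0.19715333  0.7572143  -2.47354927] [ 0.06134104  0.14040844 -0.02860154] 58.963217871075635
11.1 [479.25090483 266.99682686  41.19748866] [-1.79973464e+02  1.07454062e-01  1.74596187e+02] [ 0.04009264  0.15056379 -2.12486117] [ 0.02331036  0.131622   -0.00372979] 59.07796449072319
```

Request:
{"fn": "apply_moves", "kwargs": {
  "commands": [1,0,0,0.002,0,0,0,1,0,0,0.004,0,0,0,1,0,0,0.006,0,0,0,1,0,0,0.008,0,0,0,1,0,0,0.009,0,0,0,1,0,0,0.01,0,0,0,1,0,0,0.01,0,0,0,1,0,0,0.01,0,0,0]
}}

```text
t: 11.95
tcp_pos: [479.4, 267.1, 36.3]
ee_rot: [-180.0, 0.1, 174.6]
ft_force: [0.4, 0.3, -1.5]
grip_width: 58.8
```

Run:
```python
from h import *
for i in range(3):
    s=ctrl.read_state(); print(s["t"],s["tcp_pos"],s["ee_rot"],s["ft_force"],s["torque"],s["grip_width"]); f=ctrl.grab_frame("scene")
P=cloud(f); d=np.array([np.cos(np.radians(-5.3)),np.sin(np.radians(-5.3))]); h=np.array([573.5,258]); x=(P[...,:2]-h)@d; y=(P[...,:2]-h)@[-d[1],d[0]]; z=P[...,2]
m=(abs(y)<24)&(z>44)&(z<70)
for a in range(-120,75,15):
    k=m&(x>a)&(x<a+15); print(a,k.sum(),np.round(np.median(z[k]),1) if k.any() else '')
```

```text
11.95 [479.37316032 267.10119673  36.28075166] [-1.79985454e+02  1.21028594e-01  1.74597787e+02] [ 0.36838353  0.2621202  -1.46017448] [0.03357837 0.03996108 0.0147457 ] 58.76481186005889
12.0 [479.36516505 267.08195858  36.29174115] [-1.79984682e+02  1.20961084e-01  1.74596283e+02] [-0.10691014  0.2098735  -2.01838208] [0.06848529 0.05133813 0.05517713] 58.60684655489477
12.05 [479.34176725 267.07789686  36.30232591] [-1.79984598e+02  1.18653217e-01  1.74597586e+02] [-0.15452785  0.22055141 -2.13363135] [ 0.05718758  0.00565288 -0.03295659] 58.46287617733032
-120 21 55.8
-105 29 54.7
-90 33 55.4
-75 38 55.0
-60 30 55.0
-45 39 54.4
-30 38 54.5
-15 36 54.5
0 38 54.4
15 56 52.1
30 37 50.7
45 23 51.0
60 1 50.9
```

The moment dropped, so the far end has started to bear. I'll lower 2 mm more for firm contact.

Request:
{"fn": "apply_moves", "kwargs": {
  "commands": [1,0,0,0.001,0,0,0,1,0,0,0.002,0,0,0,1,0,0,0.003,0,0,0,1,0,0,0.004,0,0,0,1,0,0,0.004,0,0,0,1,0,0,0.004,0,0,0]
}}

```text
t: 12.7
tcp_pos: [479.3, 267.1, 35.1]
ee_rot: [-180.0, 0.1, 174.6]
ft_force: [-2.0, -0.7, 8.2]
grip_width: 59.1
```

Run:
```python
from h import *
for i in range(3):
    s=ctrl.read_state(); print(s["t"],s["tcp_pos"],s["ft_force"],s["torque"],s["grip_width"]); f=ctrl.grab_frame("scene")
P=cloud(f); d=np.array([np.cos(np.radians(-5.3)),np.sin(np.radians(-5.3))]); h=np.array([573.5,258]); x=(P[...,:2]-h)@d; y=(P[...,:2]-h)@[-d[1],d[0]]; z=P[...,2]
m=(abs(y)<24)&(z>53)&(z<70)&(x>-75)&(x<15); print(np.polyfit(x[m],z[m],1))
```

```text
12.7 [479.34640101 267.07974544  35.05732805] [-1.99059471 -0.66295528  8.18212643] [-0.13748573  0.33823589 -0.02657821] 59.12386892683829
12.75 [479.33368543 267.11866803  35.06004188] [-1.75811981  0.14609211  7.44450269] [-0.18909114  0.30735667  0.00314856] 58.71255900277437
12.8 [479.3121306  267.09575547  35.03822622] [-2.09086072  0.9526492   6.68744352] [-9.26563474e-02  2.95485475e-01  2.29614612e-04] 59.02257382364306
[3.15611602e-02 5.69856820e+01]
```

Set down with about 7–8 N of contact while still held. I'll ease up 1 mm, release, and lift away.

Request:
{"fn": "apply_moves", "kwargs": {
  "commands": [1,0,0,-0.0015,0,0,0,1,0,0,-0.0015,0,0,0,0,0,0,-0.0015,0,0,0,0,0,0,-0.0015,0,0,0,0,0,0,-0.0015,0,0,0,0,0,0,-0.02,0,0,0,0,0,0,-0.08,0,0,0,0,0,0,-0.16,0,0,0,0.66,0.06,0,-0.16,0,0,0,0.66,0.12,0,-0.16,0,0,0]
}}

```text
t: 13.85
tcp_pos: [420.4, 273.2, 116.8]
ee_rot: [179.8, 0.3, 174.5]
ft_force: [-1.2, -0.2, -0.0]
grip_width: 74.1
```

Run:
```python
from h import *; import pickle
s=ctrl.read_state(); print(s["t"],s["tcp_pos"],s["ee_rot"],s["ft_force"],s["grip_width"])
f=ctrl.grab_frame("top"); pickle.dump(f,open("t7.pkl","wb")); I=f["image"].astype(int); cv2.imwrite("pics/t7.png",cv2.resize(f["image"][90:220,170:330,::-1],None,fx=4,fy=4,interpolation=0))
f=ctrl.grab_frame("scene"); P=cloud(f); d=np.array([np.cos(np.radians(-5.3)),np.sin(np.radians(-5.3))]); h=np.array([573.5,258]); x=(P[...,:2]-h)@d; y=(P[...,:2]-h)@[-d[1],d[0]]; z=P[...,2]
m=(abs(y)<24)&(z>53)&(z<70)&(x>-130)&(x<15); print(np.polyfit(x[m],z[m],1),x[m].min(),m.sum())
```

```text
13.85 [420.36863193 273.24796057 116.77874535] [179.82452143   0.33570067 174.47016776] [-1.16026445 -0.24169317 -0.03362701] 74.09264422435501
[4.18698397e-04 5.50668955e+01] -128.81400476471188 284
```

View pics/t7.png

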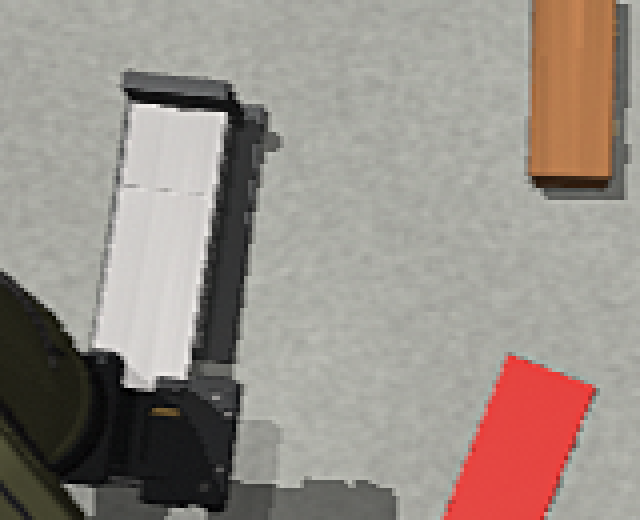

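The plate lies flat and aligned on the pile, its far end at crop row ~187, with the pile's top plate still at the stop. Next I'll check its sideways offset and compute the push.

Run:
```python
from h import *; import pickle
f=pickle.load(open("t7.pkl","rb")); I=f["image"].astype(int); g=I.mean(2)
th=np.radians(-5.3); d=np.array([np.cos(th),np.sin(th)]); n=np.array([-d[1],d[0]]); h=np.array([573.5,258])
for name,rows,z in (("pile",range(119,134,3),52),("plate",range(139,172,4),56)):
    L=[];Rr=[]
    for v in rows:
        w=np.where(g[v,185:235]>185)[0]+185; P=onz(f,[[w.min()-.5,v],[w.max()+.5,v]],z)[:,:2]; L.append(P[0]); Rr.append(P[1])
    C=(np.array(L)+Rr)/2; print(name,"lateral",np.round(((C-h)@n),1),"width",np.round(np.linalg.norm(np.array(L)-Rr,axis=1).mean(),1))
v=[90+187/4.]; print("far end x",[(onz(f,[[u,90+187/4]],56)[0][:2]-h)@d for u in (205,212,220)])
t=h-150*d; print(go([*t,50],[180,0,174.7]))
```

```text
pile lateral [ 0.4  0.6  0.9 -0.2  1.3] width 57.0
plate lateral [ 0.1  1.2 -0.2  2.1  0.8  0.6  0.5  1.6  1.5] width 57.8
far end x [np.float64(19.742567909492674), np.float64(21.568270294663773), np.float64(23.6558192321207)]
[-0.0184, -0.0008, 0.1315, -0.0004, -0.0003, 0.0009]
```

Request:
{"fn": "apply_moves", "kwargs": {
  "commands": [0.66,-0.018,-0.001,0,0,0,0.001,0.66,-0.018,-0.001,0.04,0,0,0.001,0.66,-0.018,-0.001,0.08,0,0,0.001,0.66,-0.018,-0.001,0.11,0,0,0.001,0.66,-0.018,-0.001,0.126,0,0,0.001,0.66,-0.018,-0.001,0.126,0,0,0.001,0.66,-0.018,-0.001,0.126,0,0,0.001]
}}

```text
t: 14.65
tcp_pos: [424.8, 271.8, 53.0]
ee_rot: [-180.0, -0.0, 174.6]
ft_force: [0.1, -0.2, 0.6]
grip_width: 30.2
```

```bash
cat >> h.py <<'E'
D=np.array([np.cos(np.radians(-5.3)),np.sin(np.radians(-5.3))]); N=np.array([-D[1],D[0]]); H=np.array([573.5,258])
def st():
    s=ctrl.read_state(); c=s["tcp_pos"][:2]-H; print(s["t"],"stand",np.round([c@D,c@N],1),np.round(s["tcp_pos"],1),np.round(s["ee_rot"],2),np.round(s["ft_force"],1),round(s["grip_width"],1))
E
python3 -c "
from h import *
st(); ctrl.grab_frame('wrist'); st()"
```

```text
14.65 stand [-149.3    0. ] [424.8 271.8  53. ] [-1.7995e+02 -1.0000e-02  1.7463e+02] [ 0.1 -0.2  0.6] 30.2
14.7 stand [-149.4    0.2] [424.8 272.   53.3] [-179.97    0.    174.65] [-0.1  0.9 -0.3] 29.8
```

Request:
{"fn": "apply_moves", "kwargs": {
  "commands": [0.66,-0.012,0,0,0,0,0,0.66,-0.026,0,0,0,0,0,0.66,-0.04,0,0,0,0,0,0.66,-0.054,0,0,0,0,0,0.66,-0.068,0,0,0,0,0,0.66,-0.082,0,0,0,0,0,0.66,-0.096,0,0,0,0,0,0.66,-0.106,0,0,0,0,0,0.66,-0.112,0,0,0,0,0,0.66,-0.112,0,0,0,0,0]
}}

```text
t: 15.7
tcp_pos: [481.2, 266.6, 53.3]
ee_rot: [-180.0, 0.0, 174.6]
ft_force: [0.6, -0.0, 0.1]
grip_width: 29.9
```

Run:
```python
from h import *; import pickle
st(); f=ctrl.grab_frame("top"); pickle.dump(f,open("t8.pkl","wb")); st()
g=f["image"].mean(2)
for u in (206,212,218): print(u,np.round(g[108:136,u]).astype(int).tolist())
cv2.imwrite("pics/t8.png",cv2.resize(f["image"][90:220,170:330,::-1],None,fx=4,fy=4,interpolation=0))
```

```text
15.7 stand [-92.7   0.1] [481.2 266.6  53.3] [-1.7999e+02  4.0000e-02  1.7462e+02] [ 0.6 -0.   0.1] 29.9
15.75 stand [-93.1   0.1] [480.9 266.7  53.3] [-1.7999e+02  2.0000e-02  1.7463e+02] [-0.7  0.5 -0.4] 30.1
206 [95, 87, 94, 100, 96, 15, 16, 19, 229, 206, 205, 202, 202, 202, 202, 201, 201, 201, 201, 201, 200, 200, 199, 199, 201, 201, 200, 201]
212 [163, 85, 92, 96, 114, 29, 19, 12, 83, 231, 159, 206, 204, 203, 204, 204, 203, 203, 202, 203, 203, 203, 204, 205, 204, 204, 205, 204]
218 [180, 118, 83, 96, 102, 112, 13, 22, 9, 123, 219, 185, 205, 203, 203, 202, 202, 201, 202, 202, 202, 202, 202, 203, 204, 204, 205, 206]
```

View pics/t8.png

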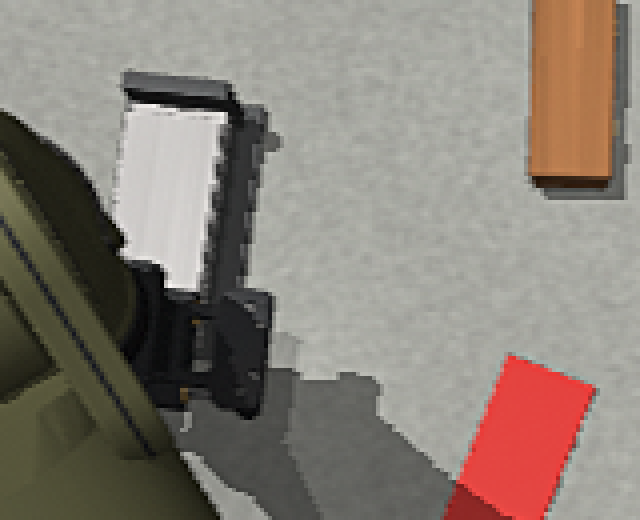

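The plate is a few mm short of the stop: the seam shows as a dip at rows ~118–119, about 2 px below the pile's far end. I'll creep on while watching the force.

Request:
{"fn": "apply_moves", "kwargs": {
  "commands": [0.66,-0.002,0,0,0,0,0,0.66,-0.004,0,0,0,0,0,0.66,-0.006,0,0,0,0,0,0.66,-0.008,0,0,0,0,0,0.66,-0.01,0,0,0,0,0,0.66,-0.012,0,0,0,0,0,0.66,-0.013,0,0,0,0,0]
}}

```text
t: 16.45
tcp_pos: [487.5, 266.1, 53.3]
ee_rot: [-180.0, 0.0, 174.6]
ft_force: [-1.2, 0.5, 0.6]
grip_width: 30.2
```

```bash
python3 -c "
from h import *
st(); f=ctrl.grab_frame('top'); st(); ctrl.grab_frame('top'); st()
g=f['image'].mean(2)
for u in (206,212,218): print(u,np.round(g[110:124,u]).astype(int).tolist())"
```

```text
16.45 stand [-86.4   0.1] [487.5 266.1  53.3] [-1.7999e+02  3.0000e-02  1.7463e+02] [-1.2  0.5  0.6] 30.2
16.5 stand [-86.3   0. ] [487.6 266.   53.3] [-1.7999e+02  3.0000e-02  1.7462e+02] [-0.6  0.8  0.8] 30.0
16.55 stand [-86.3   0.1] [487.5 266.1  53.3] [-1.7999e+02  4.0000e-02  1.7462e+02] [-1.1  0.1 -0.1] 29.7
206 [94, 101, 96, 17, 19, 9, 237, 206, 202, 201, 200, 201, 200, 201]
212 [92, 97, 115, 30, 19, 10, 91, 224, 207, 203, 203, 204, 202, 203]
218 [83, 96, 101, 112, 11, 17, 3, 223, 209, 202, 202, 202, 201, 202]
```

No stop contact yet, so I'll keep creeping.

Request:
{"fn": "apply_moves", "kwargs": {
  "commands": [0.66,-0.001,0,0,0,0,0,0.66,-0.002,0,0,0,0,0,0.66,-0.003,0,0,0,0,0,0.66,-0.004,0,0,0,0,0,0.66,-0.004,0,0,0,0,0]
}}

```text
t: 17.05
tcp_pos: [489.7, 265.9, 53.3]
ee_rot: [-180.0, 0.0, 174.6]
ft_force: [-0.7, 1.3, -0.4]
grip_width: 29.5
```

```bash
python3 -c "
from h import *
st(); f=ctrl.grab_frame('top'); st()"
```

```text
17.05 stand [-84.2   0.1] [489.7 265.9  53.3] [-1.7999e+02  5.0000e-02  1.7462e+02] [-0.7  1.3 -0.4] 29.5
17.1 stand [-84.2   0. ] [489.7 265.8  53.3] [-1.7999e+02  5.0000e-02  1.7462e+02] [-0.5 -0.1 -1.5] 29.6
```

Request:
{"fn": "apply_moves", "kwargs": {
  "commands": [0.66,-0.001,0,0,0,0,0,0.66,-0.002,0,0,0,0,0,0.66,-0.003,0,0,0,0,0,0.66,-0.003,0,0,0,0,0]
}}

```text
t: 17.5
tcp_pos: [490.0, 265.8, 53.2]
ee_rot: [-180.0, -0.1, 174.7]
ft_force: [-4.5, 0.2, 1.5]
grip_width: 30.5
```

```bash
python3 -c "
from h import *
st(); f=ctrl.grab_frame('top'); st()
g=f['image'].mean(2)
for u in (206,212,218): print(u,np.round(g[110:124,u]).astype(int).tolist())"
```

```text
17.5 stand [-83.8   0. ] [490.  265.8  53.2] [-1.7996e+02 -5.0000e-02  1.7465e+02] [-4.5  0.2  1.5] 30.5
17.55 stand [-83.8   0. ] [490.1 265.7  53.2] [-1.7996e+02 -5.0000e-02  1.7465e+02] [-4.6  1.5  2. ] 29.7
206 [93, 100, 96, 12, 8, 122, 219, 204, 200, 200, 200, 200, 200, 200]
212 [91, 96, 114, 29, 13, 41, 178, 214, 205, 202, 202, 202, 202, 203]
218 [83, 95, 102, 111, 9, 9, 84, 222, 205, 201, 201, 202, 202, 202]
```

The force has risen to 4.6 N and the tool stalled, so it's at the stop. I'll press a little more to seat it square.

Request:
{"fn": "apply_moves", "kwargs": {
  "commands": [0.66,-0.003,0,0,0,0,0,0.66,-0.005,0,0,0,0,0,0.66,-0.006,0,0,0,0,0,0.66,-0.006,0,0,0,0,0]
}}

```text
t: 17.95
tcp_pos: [490.3, 265.7, 53.0]
ee_rot: [-179.9, -0.3, 174.7]
ft_force: [-8.4, 1.4, 4.4]
grip_width: 30.0
```

```bash
python3 -c "
from h import *
st(); f=ctrl.grab_frame('top'); st()"
```

```text
17.95 stand [-83.6   0. ] [490.3 265.7  53. ] [-179.89   -0.31  174.73] [-8.4  1.4  4.4] 30.0
18.0 stand [-83.6  -0. ] [490.3 265.7  53. ] [-179.88   -0.31  174.73] [-9.6  0.7  4.1] 29.8
```

Seated at about 9 N with no more travel. I'll retreat straight back, then up and aside, and check.

Request:
{"fn": "apply_moves", "kwargs": {
  "commands": [0.66,0.01,0,0,0,0,0,0.66,0.04,0,0,0,0,0,0.66,0.08,0,0,0,0,0,0.66,0.1,0,-0.06,0,0,0,0.66,0.1,0,-0.14,0,0,0,0.66,0.1,0.1,-0.22,0,0,0,0.66,0.1,0.2,-0.22,0,0,0,0.66,0.1,0.28,-0.22,0,0,0,0.66,0.1,0.28,-0.22,0,0,0,0.66,0.1,0.28,-0.22,0,0,0]
}}

```text
t: 19.0
tcp_pos: [454.5, 411.1, 163.0]
ee_rot: [-180.0, -0.2, 174.8]
ft_force: [-0.4, -0.9, -0.1]
grip_width: 29.7
```

Run:
```python
from h import *; import pickle
st(); f=ctrl.grab_frame("top"); f0=pickle.load(open("top.pkl","rb"))
for n,F,z in (("before",f0,52),("after",f,56)):
    I=F["image"].astype(int); g=I.mean(2); sat=I.max(2)-I.min(2)
    m=np.zeros(g.shape,bool); thr=125 if n=="before" else 180
    m=blob((g>thr)&(sat<30),(212,145)); c,a,b,y=rect(F,m,z); q=c-H; print(n,"pile",m.sum(),np.round([q@D,q@N],1),a,b,y)
    mr=blob((g>120)&(sat<30),(379,94)); print("ref",rect(F,mr,64)[0]); mc=blob(sat>45,(313,110)); print("case",rect(F,mc,36)[0])
s=ctrl.grab_frame("scene"); P=cloud(s); x=(P[...,:2]-H)@D; y=(P[...,:2]-H)@N; z=P[...,2]
m=(abs(y)<24)&(z>46)&(z<64)&(x>-70)&(x<65); print("z fit",np.polyfit(x[m],z[m],1),np.polyfit(y[m],z[m],1),m.sum())
a=cv2.resize(f["image"][90:200,170:260,::-1],None,fx=4,fy=4,interpolation=0); b=cv2.resize(s["image"][170:250,365:455,::-1],None,fx=4,fy=5.5,interpolation=0); cv2.imwrite("pics/fin.png",np.hstack([a,b]))
```

```text
19.0 stand [-132.6  141.5] [454.5 411.1 163. ] [-179.96   -0.2   174.82] [-0.4 -0.9 -0.1] 29.7
before pile 1413 [0.8 0.4] 148.4608154296875 60.50205993652344 -5.3309326171875
ref [ 711.12207031 -161.55755615]
case [677.66223145   4.58896637]
after pile 1356 [1.6 2.2] 147.42022705078125 61.214134216308594 -5.309028625488281
ref [ 711.72155762 -160.95419312]
case [677.30957031   5.03073883]
z fit [2.29299493e-03 5.47177825e+01] [7.19047017e-03 5.47147030e+01] 335
```

The numbers agree: the plate is flat, square and at the stop, and the bystanders moved less than 1 mm. Handing in.

```bash
python3 -c "
from h import *
st(); print(ctrl.close_job())"
```

```text
19.1 stand [-132.   138.3] [454.8 407.9 162.6] [-179.77   -0.25  174.63] [-0.8 -0.3  0. ] 30.0
the job is handed in; nothing more can be done
None
```

The plate is on the pile, pushed home against the end stop, and I handed the job in at about 19 s. The hand-in reports no verdict, so what follows is from my own measurements.

**What I did**
- I pushed the plate from its far end until its near end stuck out about 57 mm over the slab's front edge.
- I gripped it across its width there and carried it to the stand.
- I set it down on the pile while still held, with about 7–8 N of contact.
- I released it and pushed it against the stop until the force rose to about 9 N with almost no more travel, then moved the arm clear.

**Last checks (top and scene cameras)**

| Check | Measured | Limit |
|---|---|---|
| Plate along the stand, from home | about +1 to +1.6 mm | 4 mm |
| Plate sideways, from home | about 2 mm | 7 mm |
| Plate squareness to the stand | equal to the pile before the job, to 0.03° | 0.08 rad (4.6°) |
| Plate tilt | under 0.01 rad | 0.03 rad |
| Round block and case shift | under 1 mm | 20 mm |

**Weak points**
- **Position along the stand:** the camera is only good to about 2 mm. The stop contact is the better evidence that the plate is home.
- **Pile's top plate:** the plate now covers it. I last saw it in place before the final push, so I did not check it again.
- **Final picture:** I could not view it because the 12-picture limit was reached, so the last check is numbers only.

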